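# Find the release notch on a shielded test enclosure by feel and unlatch its lid

### The job

Unlatch the shielded test enclosure: lay closed fingertips lightly on the sprung black edge trim at the end by the green dot, sweep along the trim away from the dot until the fingertips come to the notch in it, then press the dark steel release key inside the notch fully down so that the lid pops up. Never push the trim down to its stop, leave the antenna, jar and adapter box where they are, and move clear of everything at the end.

Things in the scene. Friction and masses are not known exactly. Their poses are not given: they have to be found in the camera images.
- enclosure: White bench-top shielded test enclosure, 260 mm deep (x), 430 mm wide (y), 112 mm high, fixed. Origin: centre of its underside on the bench; x to its back, y to its left, z up; its front (-x) faces the robot. A black sprung trim bar runs along its front top edge at x = -112 mm, visible from y = -115 to 115 mm, between two grey end blocks (top z = 112 mm).
- start_point (a point): Where the sweep begins: on the untouched top of the trim (z = 108 mm on the enclosure), midway across its 36 mm width, at enclosure y = +92 mm. The green dot (14 mm across) is 33 mm further left, on the end block.
- far_point (a point): On the untouched top of the trim, midway across its width, near its other end (enclosure y = -92 mm). The trim's one notch, 46 mm long in y, open to the top and front, has its centre anywhere from enclosure y = -60 to +30 mm: different each time, not reported.
- trim (a joint): How far the trim is pushed down, m: 0 untouched, 0.010 at its stop. Both parts of the bar move together, straight down, on springs: about 1 N to start moving, then 0.6 N per mm, about 7 N at the stop; it springs back when let go. While a fingertip is wholly inside the notch it is not pushed.
- key (a joint): How far the release key is pressed down, m: 0 up, 0.0065 fully down. It fills the floor of the notch, 34 mm (x) by 43 mm (y), its flat top 14 mm below the untouched trim's top. It takes about 7 to 11 N (damped: press slowly) and stays where it is left. Pressing it raises the lid in step.
- lid (a joint): Opening angle of the flat aluminium lid about its back edge, rad: 0 shut, about 0.10 popped up (front edge 20 mm higher) with the key fully down. Its front edge lies 26 mm behind the trim's middle line, its top level with the trim; its bar handle, 190 mm behind that line, reaches 26 mm higher.
- antenna: Loose black antenna standing on a round foot 56 mm across, 134 mm tall, rod 20 mm across; origin at the centre of the foot's underside. To be left alone.
- jar: Loose jar with blue cap, 56 mm across, 75 mm tall; origin at the centre of its underside. To be left alone.
- adapter: Loose small aluminium adapter box with a brass connector at each end, 74 x 34 x 24 mm over all; origin at the centre of its underside, x along its length. To be left alone.

How it is judged:
By the outcome, as a careful person would: the job done as asked, in the order asked, and still so for the second after the job is handed in, with the robot touching nothing.
It also fails if it takes over 56 s, if anything falls off the work surface, if the arm or the gripper's body presses on something with over 40 N, if the wrist force passes 120 N, or if a joint passes its speed limit or range.

### The arm

A 7-joint arm with a two-finger parallel gripper is mounted at the origin on the work surface. World frame = base frame: x ahead of the robot, y to its left, z up, the work surface at z = 0. Lengths are in m, angles in rad, forces in N, time in s.
With the tool pointing down it reaches from about 0.425 to 0.925 m from the base axis. Payload 6.8 kg.
Tool frame: the origin (TCP) lies midway between the tips of the shut fingers; the grasp point (between the pads) lies 19 mm behind it; z points along the fingers, y is the direction in which the jaws open and shut (so a half turn about z gives the same grasp; the last joint's range is limited). The gripper opens to 88 mm and grips with 3 to 60 N. Pads are 20 mm wide; open, the fingers measure 115 mm over their backs; the gripper's body (75 mm by 178 mm) begins 61 mm behind the grasp point.
Start: joints at [-1.385, 0.477, 0.022, 1.555, -0.011, 1.109, -0.083], TCP at [0.195, 0.646, 0.223] pointing down, gripper open.
Joint ranges: [-2.96, 2.96], [-0.34, 2.1], [-1.41, 1.46], [0.24, 2.44], [-1.37, 4.51], [0.17, 1.92], [-2.96, 2.96]. Speed limits (rad/s): [2.39, 2.39, 3.14, 3.14, 3.14, 3.14, 3.14].

### API

Orientations are given as a unit quaternion [x, y, z, w].
In Python, from rig import bot gives the robot as it stands. The module is installed in compiled form; this text tells all that it offers.
- The arm moves only by the tool step_arm, never from a script. Its argument "plan" is a list that holds one entry, the list of rows, each a list of 5 numbers: the shift along the tool's x, y, z in mm, then the turn about the tool's z in rad, then the opening in per cent of the stroke, from 0 (shut) to 100 (fully open). A call has 1 to 5 rows; each row is the pose to reach, as a shift and turn from the pose measured when the call began, along the tool's axes at that moment; what a row does not reach only later rows make up. A row lasts 1/8 s, in which the tool goes at most 62.5 mm and 10.7 degrees, less where a joint would pass 70% of its speed; a pose out of reach is approached as far as the arm can. A call with a gripper value outside its range is refused whole. The fingers move at their own pace and stop on an object; "squeeze" is the grip in N (left out, the last holds). Time passes only in rows, so rows that repeat a pose let the fingers close. It gives the time, the measured TCP pose, the force and the opening at its end, in the units of the state.
- bot.get_state(): the state, without advancing time (a new reading comes with each control period).
- bot.get_image(name): name is "side" or "top" or "wrist"; returns the picture (400x640x3 uint8, red, green, blue); there is no depth.
- bot.calibration(name): a dict with "fx", "fy", "cx", "cy" (pixels), "origin" and "orientation" of the camera in the world; the wrist camera has in their place "tool_from_camera" (4x4, takes a point from camera to tool coordinates, whose origin is the TCP and whose axes are the flange's). Camera axes: x right, y down, z forward; pixel columns grow to the right and rows downward; lengths in m; the calibration is good to about 2 mm. A picture is of the moment at which its call begins: read the wrist's pose just before it. calibration takes no time and is no camera call.
- bot.hand_in(): hands the job in, once; it reports no verdict.
The state is a dict: "time_s": time; "qpos": joint angles; "qvel": joint speeds; "effort": joint torques, N m; "tool_pos": TCP position; "tool_rot": TCP orientation; "force": force on the tool from outside, world axes, zero at the start; "moment": the same for the moment, N m; "grip_width": finger opening in m.
Only numpy, scipy, OpenCV 4.12 (cv2) and the standard library are available. Lean on these libraries where they do the work, as an engineer would, in place of code of your own. Each camera call takes 0.05 s, during which the arm holds its last target. There are 200 camera calls.

## Working session

There is one attempt and no reset: what is moved stays moved. The work goes in short steps, Python scripts to look and compute and a tool call to move; the robot and the scene stay as the last step left them, time stands still between calls to the robot, and variables do not carry over. Pictures are saved under pics/ and viewed, about 8 in all and at most 12, crops included, and the job is handed in when it is done.

Besides the shell and the picture viewer there is one more tool, called after ">>>" as name(argument=value, ...) on one line, values as JSON. step_arm: Moves the arm, as the interface text tells. Its arguments: {"type":"object","properties":{"plan":{"type":"array"},"squeeze":{"type":"number"}},"required":["plan"]}

```bash
mkdir -p pics; cat > h.py <<'E'
import numpy as np, cv2
from rig import bot
from scipy.spatial.transform import Rotation as R
def snap(n,f):
    im=bot.get_image(n); cv2.imwrite('pics/'+f,im[:,:,::-1]); return im
def ray(n,u,v,z):
    c=bot.calibration(n); o=np.array(c['origin']); q=c['orientation']
    M=R.from_quat(q).as_matrix() if np.size(q)==4 else np.array(q)
    d=M@[(u-c['cx'])/c['fx'],(v-c['cy'])/c['fy'],1]
    return o+d*(z-o[2])/d[2]
E
python3 - <<'E'
from h import *
snap('top','top0.png');snap('side','side0.png')
print(bot.calibration('top'));print(bot.calibration('side'));print(bot.get_state())
E
```

```text
{'fx': 365.5479006963043, 'fy': 365.5479006963043, 'cx': 320.26666551081235, 'cy': 195.40158976030543, 'origin': array([ 0.49584722, -0.07812329,  1.14581675]), 'orientation': array([-0.70551516,  0.70722083, -0.02732418,  0.03661205])}
{'fx': 394.708877380232, 'fy': 394.708877380232, 'cx': 321.7045864659772, 'cy': 193.95549286788622, 'origin': array([ 0.76138582, -0.87616842,  0.73093636]), 'orientation': array([ 0.89243872,  0.0931663 , -0.03712499, -0.43988057])}
{'time_s': 0.1, 'qpos': array([-1.38515108,  0.47773093,  0.02235056,  1.5563158 , -0.01148709,
        1.10931163, -0.08310662]), 'qvel': array([ 7.06016472e-04, -2.44335253e-03,  1.34018139e-03, -2.40027453e-03,
        8.99121798e-04,  3.92367042e-05,  8.89186401e-04]), 'effort': array([ 4.99698159e-03, -5.84090209e+01,  1.54073786e+00, -2.73312038e+01,
       -5.41025901e-02,  1.31631581e-02,  3.46259162e-05]), 'tool_pos': array([0.19530308, 0.64557074, 0.22178559]), 'tool_rot': array([ 1.46338911e-01,  9.89234175e-01, -8.16967966e-04, -5.30044651e-05]), 'force': array([-0.0882525 ,  1.59080816,  0.08658804]), 'moment': array([-0.00367593,  0.00955916,  0.03781835]), 'grip_width': 0.08776290242341145}
```

View pics/top0.png

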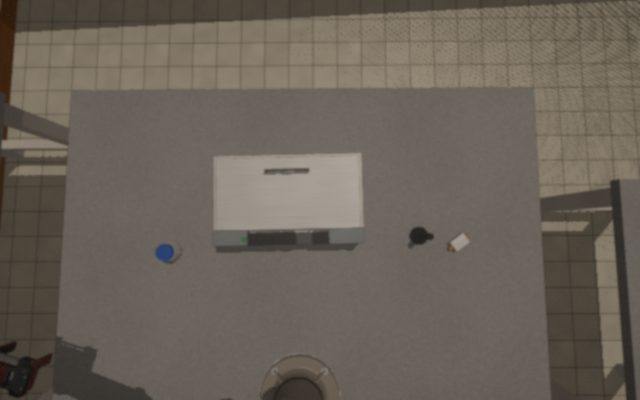

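View pics/side0.png

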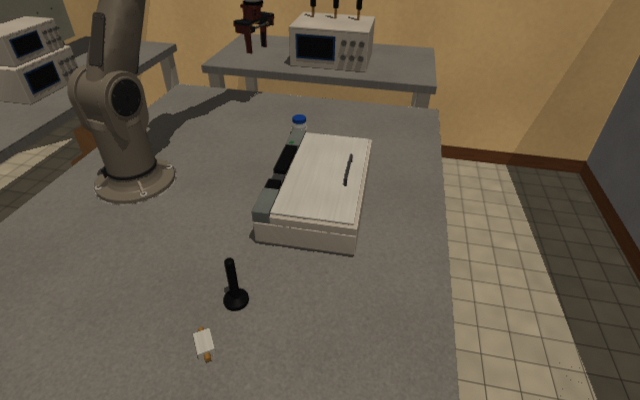

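The top view shows the enclosure at about (213–363, 153–247). The green dot is near (243,239) and the trim spans u≈247–329, with an apparent notch at u≈297–312. The jar is at (166,252), the antenna at (418,236) and the adapter at (458,242). I'll enlarge this area and measure.

```bash
python3 - <<'E'
from h import *
im=cv2.imread('pics/top0.png')
c=cv2.resize(im[145:255,205:370],None,fx=4.8,fy=4.8,interpolation=cv2.INTER_CUBIC)
cv2.imwrite('pics/crop.png',cv2.convertScaleAbs(c,alpha=1.6))
g=(im[:,:,1].astype(int)-im[:,:,2]>40)&(im[:,:,1].astype(int)-im[:,:,0]>10)
ys,xs=np.nonzero(g); print(xs.mean() if len(xs) else None, ys.mean() if len(ys) else None,len(xs))
for p in [(166,252,.075),(418,236,.134)]: print(ray('top',*p))
print(ray('top',458,242,.02))
print(im[238,240:340].mean(1).astype(int))
E
```

```text
243.16666666666666 238.83333333333334 6
[0.42857237 0.38620687 0.075     ]
[ 0.47504528 -0.3327247   0.134     ]
[ 0.45436835 -0.4822173   0.02      ]
[ 93  87  78  75  74  74  70  64  54  49  48  47  50  48  47  48  49  48
  51  50  49  50  48  48  49  49  50  48  50  50  49  49  50  49  50  50
  50  51  50  51  50  50  50  49  52  52  52  49  49  51  50  51  50  51
  52  57  63  69  72  73  72  73  74  74  74  74  74  74  74  73  73  66
  59  53  52  52  52  52  51  54  51  52  52  52  53  54  53  55  64  81
  95 100 101 102 101 102 102 103 103 102]
```

View pics/crop.png

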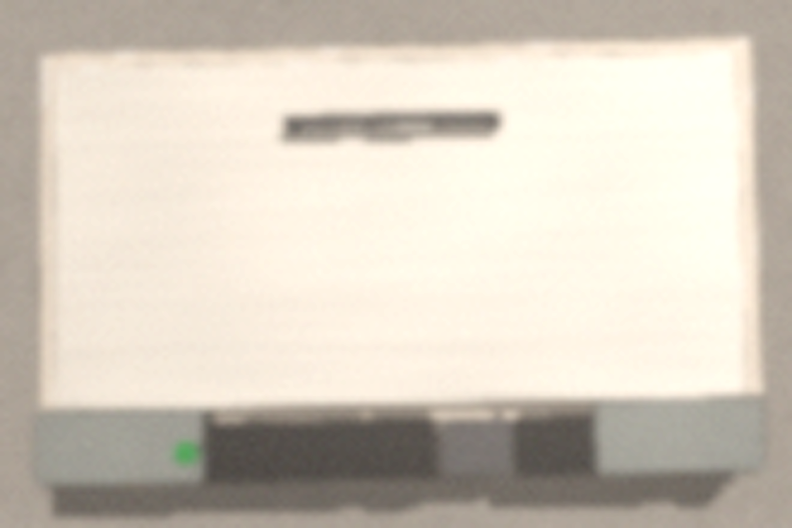

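```bash
cat > geo.py <<'E'
from h import *
def cp(u,v,z=.108): return ray('top',u/4.8+205-.4,v/4.8+145-.4,z)[:2]
obs=[((187,453),(-.112,.125),.112),((205,448),(-.112,.115),.108),((597,440),(-.112,-.115),.108),
((35,483),(-.13,.215),.112),((763,470),(-.13,-.215),.112),((40,55),(.13,.215),.108),((750,40),(.13,-.215),.108)]
P=np.array([cp(*o[0],o[2]) for o in obs]); Q=np.array([o[1] for o in obs])
a=P.mean(0);b=Q.mean(0)
H=(Q-b).T@(P-a);U,S,V=np.linalg.svd(H);Rm=V.T@U.T;t=a-Rm@b
if __name__=='__main__':
    print(np.degrees(np.arctan2(Rm[1,0],Rm[0,0])),t); print((P-(Q@Rm.T+t))*1e3)
    for n,q in dict(start=(-.112,.092),far=(-.112,-.092)).items(): print(n,Rm@q+t)
    for p in [(437,445),(514,444)]: print('notch edge encl',Rm.T@(cp(*p)-t))
    M=R.from_quat(bot.get_state()['tool_rot']).as_matrix();print(M)
E
python3 geo.py
```

```text
1.0349523671856418 [0.58185405 0.02929378]
[[-0.59467078 -0.5063555 ]
 [ 2.02483274 -0.20588449]
 [ 2.2011145  -1.21406182]
 [ 1.67170712 -1.03096967]
 [ 0.91352308  2.29684296]
 [-2.82965429 -1.10780683]
 [-3.38685237  1.76823535]]
start [0.46821059 0.11925579]
far [ 0.47153406 -0.0647142 ]
notch edge encl [-0.11089987 -0.02209058]
notch edge encl [-0.11120226 -0.06741413]
[[-9.57169840e-01  2.89526818e-01 -3.43976062e-04]
 [ 2.89526991e-01  9.57168511e-01 -1.60083203e-03]
 [-1.34240749e-04 -1.63185850e-03 -9.99998660e-01]]
```

>>> step_arm(plan=[[[-20,-20,2,-0.05,0],[-55,-56,6,-0.13,0],[-95,-97,10,-0.21,0],[-135,-138,14,-0.28,0],[-170,-174,18,-0.312,0]]], squeeze=10)

```text
time_s: 0.72
tool_pos: [0.3085, 0.4274, 0.2037]
tool_rot: [-0.009, 1.0, -0.001, -0.0]
force: [0.4, 0.4, 0.8]
grip_width: 0.0412
```

```bash
cat > to.py <<'E'
import sys
from geo import *
s=bot.get_state();p=s['tool_pos'];M=R.from_quat(s['tool_rot']).as_matrix()
ex,ey,z=map(float,sys.argv[1:4])  # enclosure mm targets
w=np.r_[Rm@[ex/1e3,ey/1e3]+t,z/1e3]
e=Rm.T@(p[:2]-t)*1e3
yaw=np.arctan2(M[1,0],M[0,0]);want=np.pi+np.arctan2(Rm[1,0],Rm[0,0])
print('t',s['time_s'],'encl',e.round(1),'z',(p[2]*1e3).round(1),'F',s['force'].round(2),'w',s['grip_width'])
print('shift',(M.T@(w-p)*1e3).round(1),'turn',-((want-yaw+np.pi)%(2*np.pi)-np.pi))
E
python3 to.py -112 92 160
```

```text
t 0.725 encl [-266.1  403. ] z 203.7 F [0.43 0.37 0.77] w 0.04124286384962726
shift [-153.9 -311.    44.4] turn 0.0007602741420882353
```

>>> step_arm(plan=[[[-15,-30,0,0,0],[-40,-80,0,0,0],[-65,-130,0,0,0],[-90,-180,5,0,0],[-110,-222,10,0,0]]])

```text
time_s: 1.35
tool_pos: [0.4233, 0.2052, 0.194]
tool_rot: [-0.009, 1.0, -0.001, -0.0]
force: [0.1, -0.1, -0.4]
grip_width: 0.0005
```

```bash
python3 to.py -112 92 135
```

```text
t 1.35 encl [-155.3  178.8] z 194.0 F [ 0.07 -0.12 -0.39] w 0.0004719313144042629
shift [-43.4 -86.6  59.2] turn -0.000379715389069446
```

>>> step_arm(plan=[[[-20,-40,20,0,0],[-38,-75,45,0,0],[-43.4,-86.6,59,0,0],[-43.4,-86.6,59,0,0],[-43.4,-86.6,59,0,0]]])

```text
time_s: 1.98
tool_pos: [0.468, 0.121, 0.1357]
tool_rot: [-0.01, 1.0, -0.001, -0.0]
force: [0.9, -0.7, 0.4]
grip_width: 0.0
```

```bash
python3 to.py -112 92 112; python3 - <<'E'
from h import *
s=bot.get_state();im=snap('wrist','w1.png');print(bot.calibration('wrist'))
for i in range(4):
    bot.get_image('top');print(bot.get_state()['force'].round(2))
E
```

```text
t 1.975 encl [-112.1   93.7] z 135.7 F [ 0.92 -0.67  0.44] w 3.263494400013151e-05
shift [-0.1 -1.7 23.7] turn 0.0016922996108608146
{'fx': 292.6297302964878, 'fy': 292.6297302964878, 'cx': 318.5874289107902, 'cy': 196.04790426826605, 'tool_from_camera': array([[-1.25436405e-03, -9.56475798e-01, -2.91808969e-01,
         8.10629028e-02],
       [ 9.99998401e-01, -1.57180243e-03,  8.53397148e-04,
         1.09425335e-03],
       [-1.27491976e-03, -2.91807432e-01,  9.56476240e-01,
        -1.61510327e-01],
       [ 0.00000000e+00,  0.00000000e+00,  0.00000000e+00,
         1.00000000e+00]])}
[0.27 1.2  0.48]
[-0.07 -0.05  0.3 ]
[-0.64  0.1   0.19]
[0.86 0.43 0.19]
```

View pics/w1.png

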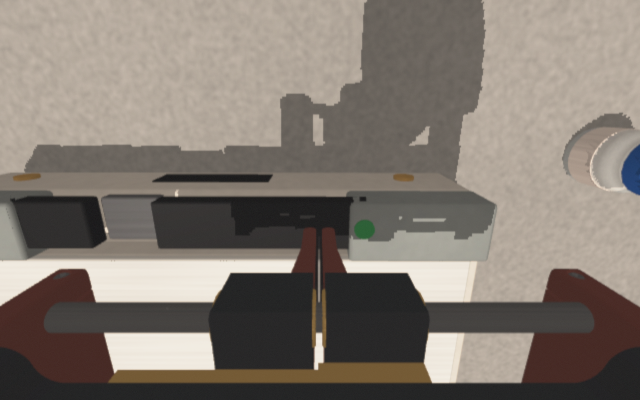

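The wrist view shows the dot at (364,229) and the notch between u≈104 and 154. The trim top spans v≈197–247, and the shut fingertips are over the trim near (319,230). Next I'll check these against the pose from the top view.

```bash
python3 - <<'E'
from geo import *
s=bot.get_state();p=s['tool_pos'];M=R.from_quat(s['tool_rot']).as_matrix();c=bot.calibration('wrist');T=c['tool_from_camera']
def f(u,v,z):
    d=M@T[:3,:3]@[(u-c['cx'])/c['fx'],(v-c['cy'])/c['fy'],1];o=M@T[:3,3]+p
    w=o+d*(z-o[2])/d[2];return (Rm.T@(w[:2]-t)*1e3).round(1)
for q in [(364,229,.112),(155,220,.108),(154,197,.108),(156,247,.108),(103,220,.094),(300,247,.108),(350,220,.108),(102,197,.108),(18,197,.108)]:print(q,f(*q))
E
```

```text
(364, 229, 0.112) [-112.9  125.3]
(155, 220, 0.108) [-117.9  -19.3]
(154, 197, 0.108) [-134.6  -17.2]
(156, 247, 0.108) [-97.2 -22. ]
(103, 220, 0.094) [-112.3  -66.5]
(300, 247, 0.108) [-97.2  80.9]
(350, 220, 0.108) [-117.9  115.9]
(102, 197, 0.108) [-134.6  -52.5]
(18, 197, 0.108) [-134.6 -109.4]
```

>>> step_arm(plan=[[[0,-1.7,10,0,0],[0,-1.7,20,0,0],[0,-1.7,24,0,0],[0,-1.7,26,0,0],[0,-1.7,26,0,0]]])

```text
time_s: 2.85
tool_pos: [0.4683, 0.1184, 0.1096]
tool_rot: [-0.01, 1.0, -0.001, 0.0]
force: [0.1, 0.1, -1.1]
grip_width: 0.0001
```

```bash
cat > ft.py <<'E'
import subprocess,sys
from h import *
F=[]
for i in range(int(sys.argv[1]) if len(sys.argv)>1 else 5): bot.get_image('top');F.append(bot.get_state()['force'])
print('meanF',np.mean(F,0).round(2),'sd',np.std(F,0).round(2))
E
python3 ft.py; python3 to.py -112 92 106
```

```text
meanF [ 0.38 -0.05 -0.28] sd [0.67 0.42 0.35]
t 3.1 encl [-111.7   91.3] z 110.0 F [ 0.62 -0.6  -0.97] w 0.0006113113820156756
shift [0.3 0.7 4. ] turn 0.001032319892402711
```

>>> step_arm(plan=[[[0,0.7,1,0,0],[0,0.7,2,0,0],[0,0.7,3,0,0],[0,0.7,4,0,0],[0,0.7,4,0,0]]])

```text
time_s: 3.72
tool_pos: [0.4686, 0.1194, 0.106]
tool_rot: [-0.01, 1.0, -0.001, 0.001]
force: [-0.9, 1.3, 2.7]
grip_width: 0.0004
```

```bash
python3 ft.py; python3 to.py -112 92 105
```

```text
meanF [-0.51  0.94  2.72] sd [0.56 0.44 0.37]
t 3.975 encl [-111.7   92.1] z 106.0 F [-1.34  1.02  1.99] w 0.0004995641818178143
shift [ 0.3 -0.1  1. ] turn 0.0011003082893079608
```

>>> step_arm(plan=[[[0,-8,0,0,0],[0,-17,0,0,0],[0,-26,0,0,0],[0,-35,0,0,0],[0,-44,0,0,0]]])

```text
time_s: 4.6
tool_pos: [0.4694, 0.0747, 0.1061]
tool_rot: [-0.009, 1.0, -0.001, 0.001]
force: [-0.0, 2.1, 2.1]
grip_width: 0.0003
```

```bash
python3 to.py -112 -44 106
```

```text
t 4.6 encl [-111.7   47.4] z 106.1 F [-0.02  2.12  2.1 ] w 0.00034246183531337604
shift [  0.4 -91.4   0.2] turn 0.0007906554002143906
```

>>> step_arm(plan=[[[0,-9,0.2,0,0],[0,-18,0.2,0,0],[0,-27,0.2,0,0],[0,-36,0.2,0,0],[0,-45,0.2,0,0]]])

```text
time_s: 5.22
tool_pos: [0.4702, 0.0291, 0.1059]
tool_rot: [-0.009, 1.0, -0.001, 0.001]
force: [-0.5, 2.1, 2.8]
grip_width: 0.0005
```

```bash
python3 to.py -112 -44 106
```

```text
t 5.225 encl [-111.6    1.8] z 105.9 F [-0.48  2.11  2.83] w 0.0005306082470495049
shift [  0.4 -45.8   0. ] turn 0.0008834559316728274
```

>>> step_arm(plan=[[[0,-9,0,0,0],[0,-18,0,0,0],[0,-27,0,0,0],[0,-36,0,0,0],[0,-43,0,0,0]]])

```text
time_s: 5.85
tool_pos: [0.4706, -0.015, 0.1057]
tool_rot: [-0.009, 1.0, -0.001, 0.0]
force: [-0.7, -0.3, 0.3]
grip_width: 0.0005
```

```bash
python3 ft.py; python3 to.py -112 -44.5 106; python3 -c "
from h import *
snap('wrist','w2.png')"
```

```text
meanF [-0.12 -0.11  0.31] sd [0.29 0.62 0.27]
t 6.1 encl [-111.7  -41. ] z 105.9 F [ 0.24 -0.7   0.38] w 0.0003429287073758641
shift [ 0.3 -3.5 -0.1] turn 0.0009778629520162951
```

View pics/w2.png

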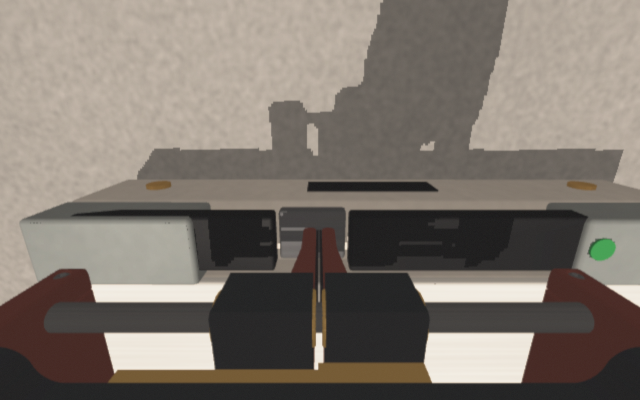

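Force fell to about 0, so the fingertips are in the notch. The notch edges sit at u≈277 and 347 and the fingers at 319, so a further ~3.5 mm centres them. Then I'll lower to the key.

>>> step_arm(plan=[[[0,-3.5,0,0,0],[0,-3.5,4,0,0],[0,-3.5,8,0,0],[0,-3.5,10,0,0],[0,-3.5,10.5,0,0]]])

```text
time_s: 6.78
tool_pos: [0.4709, -0.0171, 0.0952]
tool_rot: [-0.01, 1.0, -0.001, 0.0]
force: [-0.3, -0.1, -0.4]
grip_width: 0.0005
```

```bash
python3 ft.py; python3 to.py -112 -44.5 87.5
```

```text
meanF [-0.07  0.2  -0.25] sd [0.29 0.46 0.49]
t 7.025 encl [-111.6  -44.4] z 95.5 F [ 0.09  0.02 -0.37] w 0.0007022802908010788
shift [ 0.4 -0.1  8. ] turn 0.0012741100207200873
```

>>> step_arm(plan=[[[0,0,1,0,0],[0,0,2,0,0],[0,0,2.7,0,0],[0,0,3.4,0,0],[0,0,4,0,0]]])

```text
time_s: 7.65
tool_pos: [0.4712, -0.0171, 0.092]
tool_rot: [-0.01, 1.0, -0.0, 0.001]
force: [-1.9, 0.1, 6.5]
grip_width: 0.0006
```

>>> step_arm(plan=[[[0,0,0.6,0,0],[0,0,1.2,0,0],[0,0,1.8,0,0],[0,0,2.4,0,0],[0,0,3,0,0]]])

```text
time_s: 8.28
tool_pos: [0.4712, -0.0171, 0.0894]
tool_rot: [-0.01, 1.0, -0.0, 0.001]
force: [-2.3, 0.6, 6.6]
grip_width: 0.0003
```

```bash
python3 ft.py; python3 to.py -112 -44.5 87.5
```

```text
meanF [-1.54 -0.4   6.3 ] sd [0.42 0.44 0.52]
t 8.525 encl [-111.4  -44.4] z 89.3 F [-0.94 -0.25  5.43] w 0.0006287866715354414
shift [ 0.6 -0.1  1.8] turn 0.001166447127991077
```

>>> step_arm(plan=[[[0,0,0.6,0,0],[0,0,1.2,0,0],[0,0,1.8,0,0],[0,0,2.3,0,0],[0,0,2.8,0,0]]])

```text
time_s: 9.15
tool_pos: [0.4713, -0.0171, 0.0877]
tool_rot: [-0.009, 1.0, -0.0, 0.001]
force: [-6.6, 0.1, 20.9]
grip_width: 0.0004
```

```bash
python3 ft.py; python3 to.py -112 -44.5 87
```

```text
meanF [-5.28  0.29 16.96] sd [0.36 0.22 0.42]
t 9.4 encl [-111.4  -44.4] z 87.7 F [-4.77  0.32 17.21] w -8.170514875361354e-05
shift [ 0.6 -0.1  0.7] turn 0.000812159012136604
```

The force rose to 17 N at z=87.7, so the key is at its stop. I'll lift straight up and clear.

>>> step_arm(plan=[[[0,0,-1,0,0],[0,0,-5,0,0],[0,0,-15,0,0],[0,0,-30,0,0],[0,0,-55,0,0]]])

```text
time_s: 10.02
tool_pos: [0.4708, -0.0172, 0.1435]
tool_rot: [-0.009, 1.0, -0.0, 0.0]
force: [0.3, -0.0, 0.2]
grip_width: 0.0003
```

>>> step_arm(plan=[[[0,0,-25,0,0],[0,0,-50,0,0],[0,0,-75,0,0],[0,0,-80,0,0],[0,0,-80,0,0]]])

```text
time_s: 10.65
tool_pos: [0.4707, -0.0171, 0.2237]
tool_rot: [-0.009, 1.0, -0.0, 0.0]
force: [-0.3, -0.4, -0.4]
grip_width: 0.0004
```

```bash
python3 ft.py 3; python3 to.py -112 -44.5 220; python3 -c "
from h import *
snap('wrist','w3.png')
im=snap('side','side1.png');cv2.imwrite('pics/s1c.png',cv2.resize(im[100:380,170:450,::-1],None,fx=2,fy=2))"
```

```text
meanF [ 0.26 -0.02 -0.4 ] sd [0.06 0.26 0.32]
t 10.8 encl [-112.5  -44.5] z 222.7 F [ 0.27 -0.09  0.01] w 0.0004991085070081803
shift [-0.5 -0.   2.7] turn 0.0007870895499877406
```

View pics/w3.png

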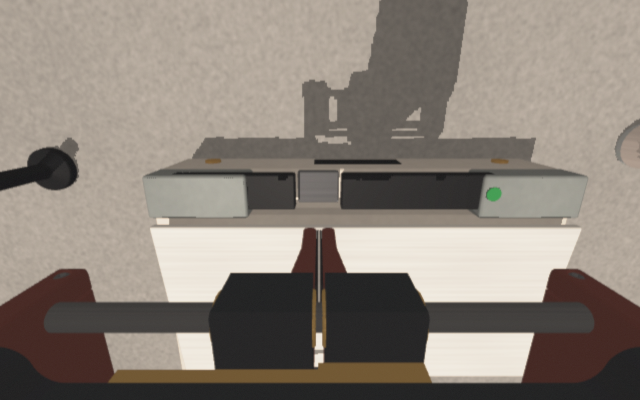

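View pics/s1c.png

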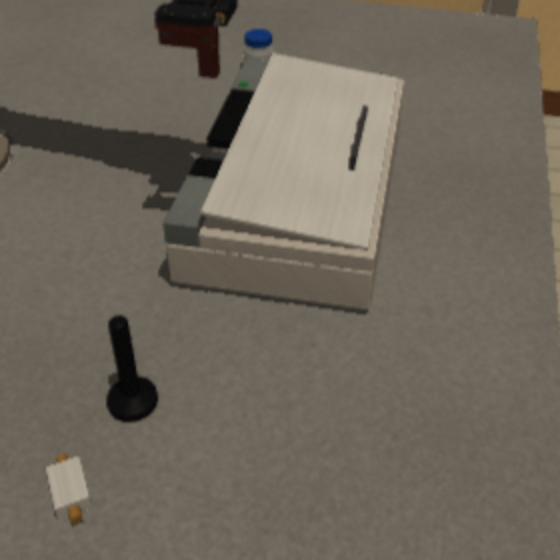

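The lid's front edge stands up off the housing, and the antenna, jar and adapter haven't moved. The tool is free at z≈0.22 with no contact force. I'm handing in.

```bash
python3 -c "
from rig import bot
print(bot.hand_in())"
```

```text
the job is handed in; nothing more can be done
None
```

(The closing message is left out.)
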